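# Leaving-home taps on the foyer credenza

## Robot

A 6-joint arm with a two-finger parallel gripper is mounted at the origin on the work surface. World frame = base frame: x ahead of the robot, y to its left, z up, the work surface at z = 0. Lengths are in m, angles in degrees, forces in N, time in s.
With the tool pointing down it reaches from about 0.35 to 1 m from the base axis. Payload 7.1 kg.
Tool frame: the origin (TCP) lies at the very end of the fingers, on their centre line; the grasp point (between the pads) lies bot.grip_depth behind it (bot.grip_depth is the distance from the TCP to the grasp point, in m); z points along the fingers, y is the line along which they close (so a half turn about z gives the same grasp; the last joint's range is limited). The gripper opens to 85 mm and grips with 20 to 120 N. Pads are 22 mm wide; open, the fingers measure 114 mm over their backs; the gripper's body (76 mm by 85 mm) begins 54 mm behind the grasp point. The pads swing forward as they close: fully open they stand 13 mm farther back than shut.
Start: joints at [71.276, 24.242, 93.386, -0, 62.372, -1.089], TCP at [0.189, 0.596, 0.231] pointing down, gripper open.
Joint ranges: [-172.04, 172.04], [-51.8, 120.97], [4.93, 147.93], [-75.15, 255.16], [6.16, 154.13], [-145.62, 145.62]. Speed limits (degrees/s): [136.94, 136.94, 172.46, 180, 180, 180].

## Interface

Orientations are given as [roll, pitch, yaw] about the fixed x, y, z axes, in that order (R = Rz(yaw) Ry(pitch) Rx(roll)).
In Python, from workcell import bot, imaging, sign_off gives the robot as it stands.
- The arm moves only by the tool servo_tool, never from a script. Its argument "rows" is a list of rows, each an object of numbers: "dx", "dy", "dz": the shift along the tool's x, y, z each as a share of 100 mm, from -1 to 1; "yaw": the turn about the tool's z as a share of pi rad, from -1 to 1. In form: [{"dx": .., "dy": .., "dz": .., "yaw": ..}, ...]. A call has 1 to 10 rows; each row is the pose to reach, as a shift and turn from the pose commanded when the call began, along the tool's axes at that moment, turning the shorter way round; what a row does not reach only later rows make up. A row lasts 1/12 s, in which the tool goes at most 41.7 mm and 7.16 degrees, less where a joint would pass 70% of its speed; a pose out of reach is approached as far as the arm can. A call with a number of a shift or a turn outside -1 to 1 is refused whole. A call with a gripper value outside its range is refused whole. "gripper" is the gripper command: -1 is shut, 1 is fully open, values between are in proportion, set as the call begins (left out, the last holds). The fingers move at their own pace and stop on an object; "force" is the grip in N (left out, the last holds). Time passes only in rows, so rows that repeat a pose let the fingers close. It gives the time, the measured TCP pose, the force, the opening and the grip force at its end, in the units of the state.
- bot.state(): the state, without advancing time (a new reading comes with each control period).
- imaging.grab_frame(name): name is "scene" or "top" or "wrist"; returns a dict with "image" (480x640x3 uint8, red, green, blue), "vertical_fov" (degrees; the focal length in pixels is half the picture's height over the tangent of half this angle, whatever the lens; pixels are square), "cx", "cy" (the principal point, pixels), "k1" (the pictures are not rectified: a ray, as slopes to the right and down, at radius r is drawn at 1 + k1 r^2 times it, then the intrinsics apply), "R" (3x3) and "t" (3): a world point X has camera coordinates R X + t; the wrist camera has in their place "tool_from_camera" (4x4, takes a point from camera to tool coordinates, whose origin is the TCP and whose axes are the flange's). Camera axes: x right, y down, z forward; pixel columns grow to the right and rows downward; lengths in m; the calibration is good to about 2 mm. A picture is of the moment at which its call begins: read the wrist's pose just before it. There is no depth.
- sign_off(): hands the job in; it is judged then, once.
Trained networks look in a picture, given as the dict that the camera call returned (one of the last four; its "shot" number tells which), for a name from the list of things; names that differ only in an ending like _2 or _b are one class to them, and where a whole thing is asked for, a point or a joint stands for the part that bears it (a point fixed in the world has none). Each returns a list of dicts, best first, with "score" (0 to 1); they miss things now and then, are a little off and sometimes report something else, mostly with a low value. They report only what shows in the picture. A call takes as long as a camera call. They do not tell look-alikes from the thing itself.
- imaging.search_frame(target, picture): "rect" ([left, top, right, bottom] as shares, 0 to 1, of the picture: columns of its width, rows of its height, round what is visible of it).
- imaging.cut_out(target, picture): "pixels" (480x640 bool, what is visible of it) and "rect" ([left, top, right, bottom] as shares, 0 to 1, of the picture: columns of its width, rows of its height, round what is visible of it).
The state is a dict: "time": time; "joint_pos": joint angles; "joint_velocities": joint speeds; "joint_torque": joint torques, N m; "tcp_pos": TCP position; "eef_rot": TCP orientation; "force": force on the tool from outside, world axes, zero at the start; "wrist_torque": the same for the moment, N m; "finger_gap": finger opening in m; "finger_force": force on a finger pad.
Only numpy, scipy, OpenCV 4.12 (cv2) and the standard library are available. Lean on these libraries where they do the work, as an engineer would, in place of code of your own. Each camera call takes 0.05 s, during which the arm holds its last target. There are 200 camera calls.

## Task

You are on your way out: tap the blue key (blinds), then the yellow key (lights), then the red key (alarm), each lightly from above with the closed fingertips, so that each goes most of the way down and stays down. Leave the green key (street door) alone, and do not lift, shift or knock over the pucks, the bowl, the coin cup or the hairbrush; nothing needs to be picked up.

Things in the scene. Friction and masses are not known exactly. Their poses are not given: they have to be found in the camera images.
- blue_puck: Loose wireless puck with the blue key (lowers the blinds): round white weighted base, 70 mm diameter, 26 mm high, about 0.45 kg, standing on the marble. Origin: centre of its underside, z up.
- blue_key (a joint): Travel in m of the blue key, straight down into its puck: 0 = up, 0.012 = fully down. It slides against a steady friction of about 2 N (some tenths more when pushed fast) and stays where it is left, with no spring back. A key counts as down once past 5 mm; the stop at 12 mm is hard, so about 8 mm is a good light tap.
- blue_top (a point): Centre of the flat round top of the blue key, 44 mm diameter; 45 mm above the marble when up, 33 mm when fully down. It moves with the key.
- yellow_puck: Loose wireless puck with the yellow key (turns the lights off): round white weighted base, 70 mm diameter, 26 mm high, about 0.45 kg, standing on the marble. Origin: centre of its underside, z up.
- yellow_key (a joint): Travel in m of the yellow key, straight down into its puck: 0 = up, 0.012 = fully down. It slides against a steady friction of about 2 N (some tenths more when pushed fast) and stays where it is left, with no spring back. A key counts as down once past 5 mm; the stop at 12 mm is hard, so about 8 mm is a good light tap.
- yellow_top (a point): Centre of the flat round top of the yellow key, 44 mm diameter; 45 mm above the marble when up, 33 mm when fully down. It moves with the key.
- red_puck: Loose wireless puck with the red key (arms the alarm): round white weighted base, 70 mm diameter, 26 mm high, about 0.45 kg, standing on the marble. Origin: centre of its underside, z up.
- red_key (a joint): Travel in m of the red key, straight down into its puck: 0 = up, 0.012 = fully down. It slides against a steady friction of about 2 N (some tenths more when pushed fast) and stays where it is left, with no spring back. A key counts as down once past 5 mm; the stop at 12 mm is hard, so about 8 mm is a good light tap.
- red_top (a point): Centre of the flat round top of the red key, 44 mm diameter; 45 mm above the marble when up, 33 mm when fully down. It moves with the key.
- green_puck: Loose wireless puck with the green key (releases the street door; must not be pressed): round white weighted base, 70 mm diameter, 26 mm high, about 0.45 kg, standing on the marble. Origin: centre of its underside, z up.
- green_key (a joint): Travel in m of the green key, straight down into its puck: 0 = up, 0.012 = fully down. It slides against a steady friction of about 2 N (some tenths more when pushed fast) and stays where it is left, with no spring back. A key counts as down once past 5 mm; the stop at 12 mm is hard, so about 8 mm is a good light tap.
- green_top (a point): Centre of the flat round top of the green key, 44 mm diameter; 45 mm above the marble when up, 33 mm when fully down. It moves with the key.
- bowl: Loose cobalt blue glass bowl, 150 mm across the rim, 55 mm high; origin at the centre of its underside. Bystander. To its left (+y), 0.18 m or more away, stands a fixed aluminium phone stand with a phone, about 160 mm high.
- coin_cup: Loose stainless coin cup, 70 mm diameter, 75 mm high; origin at the centre of its underside. Bystander.
- hairbrush: Loose wooden hairbrush lying bristles up, 220 mm long, 60 mm wide at the head, about 33 mm high; origin underneath where handle meets head, x points along it towards the head end. Bystander. To its right (-y), its centre 0.32 m or more away, stands a fixed grey tilt-out drawer bin, 330 mm wide and 145 mm high.
Things that resemble listed ones, but are neither listed nor needed, are in the scene too. What is shaped like the blue_puck but purple is not meant. What is shaped like the yellow_puck but pink is not meant.

How it is judged (in metres and radians):
On the way, in this order (a step that is already met when the one before it is completed fails the run):
1. the blue key has been tapped down (value of joint blue_key above 0.005 m), for 0.1 s.
2. the yellow key has been tapped down (value of joint yellow_key above 0.005 m), for 0.1 s.
3. the red key has been tapped down (value of joint red_key above 0.005 m), for 0.1 s.
At the end, for the whole second after the job is handed in: Blue, yellow and red keys are down (more than 5 mm of their 12 mm), the green key is up (less than 3 mm), and the four pucks, bowl, coin cup and hairbrush stand at rest and level (0.1 rad) within 20 mm of where they were (value of joint each of blue_key, yellow_key, red_key above 0.005 m and value of joint green_key below 0.003 m and distance of each of blue_puck, yellow_puck, red_puck, green_puck, bowl, coin_cup, hairbrush from where it was at the start of the episode below 0.02 m and angle between each of blue_puck, yellow_puck, red_puck, green_puck, bowl, coin_cup, hairbrush's own z axis and vertical below 0.1 rad and linear speed of each of blue_puck, yellow_puck, red_puck, green_puck, bowl, coin_cup, hairbrush below 0.02 m/s); the robot touches nothing.
It fails at once if a key goes down out of order: yellow while blue is still up, or red while blue or yellow is still up ((value of joint yellow_key above 0.005 m and value of joint blue_key below 0.005 m) or (value of joint red_key above 0.005 m and value of joint any of blue_key, yellow_key below 0.005 m)).
It fails at once if the green key is pressed (more than 3 mm) (value of joint green_key above 0.003 m).
It fails at once if a puck is pressed hard (over 20 N from the robot) (contact force between any of the fingers, the arm and blue_puck above 20 N or contact force between any of the fingers, the arm and yellow_puck above 20 N or contact force between any of the fingers, the arm and red_puck above 20 N or contact force between any of the fingers, the arm and green_puck above 20 N).
It fails at once if a puck is lifted (over 6 mm) or dragged more than 20 mm (height (world z) of any of blue_puck, yellow_puck, red_puck, green_puck above 0.006 m or distance of any of blue_puck, yellow_puck, red_puck, green_puck from where it was at the start of the episode above 0.02 m).
It fails at once if the bowl, coin cup or hairbrush is moved more than 20 mm (distance of any of bowl, coin_cup, hairbrush from where it was at the start of the episode above 0.02 m).
It also fails if it takes over 43 s, if anything falls off the work surface, if the arm or the gripper's body presses on something with over 40 N, if the wrist force passes 120 N, or if a joint passes its speed limit or range.

## Working session

There is one attempt and no reset: what is moved stays moved. The work goes in short steps, Python scripts to look and compute and a tool call to move; the robot and the scene stay as the last step left them, time stands still between calls to the robot, and variables do not carry over. Pictures are saved under pics/ and viewed, at most 10 in all, crops included, and the job is handed in when it is done.

Besides the shell and the picture viewer there is one more tool, called after "Emit:" as a command line: name --argument value ..., lists and objects as JSON in quotes. servo_tool: Moves the arm, as the interface text tells. Shift numbers are shares of 100 mm and turn numbers shares of pi rad, none past 1 either way. Its arguments: {"type":"object","properties":{"rows":{"type":"array","items":{"type":"object","properties":{"dx":{"type":"number","minimum":-1,"maximum":1},"dy":{"type":"number","minimum":-1,"maximum":1},"dz":{"type":"number","minimum":-1,"maximum":1},"yaw":{"type":"number","minimum":-1,"maximum":1}}}},"gripper":{"type":"number"},"force":{"type":"number"}},"required":["rows"]}

```bash
mkdir -p pics; cat > h.py <<'E'
import numpy as np, cv2
from workcell import bot, imaging, sign_off
from scipy.spatial.transform import Rotation as Ro
def rays(f,uv):
    fl=240/np.tan(np.radians(f["vertical_fov"]/2))
    K=np.array([[fl,0,f["cx"]],[0,fl,f["cy"]],[0,0,1.]])
    uv=np.asarray(uv,float).reshape(-1,2); d=(uv-[f["cx"],f["cy"]])/fl; s=d.copy()
    for _ in range(20): s=d/(1+f["k1"]*(s**2).sum(1,keepdims=True))
    return np.c_[s,np.ones(len(s))]
def pose(f,st=None):
    if "R" in f: R=np.array(f["R"]); return R.T, -R.T@np.array(f["t"])
    T=np.array(f["tool_from_camera"]); Rt=Ro.from_euler("xyz",st["eef_rot"],degrees=True).as_matrix()
    return Rt@T[:3,:3], Rt@T[:3,3]+np.array(st["tcp_pos"])
def onz(f,uv,z,st=None):
    R,c=pose(f,st); d=rays(f,uv)@R.T
    return c+d*((z-c[2])/d[:,2])[:,None]
def save(f,n): cv2.imwrite(n,f["image"][:,:,::-1])
E
python3 - <<'E'
from h import *
print(bot.state())
for n in("top","scene"):
    f=imaging.grab_frame(n); save(f,f"pics/{n}.png")
    for t in("blue_top","yellow_top","red_top","green_top","blue_puck","bowl","coin_cup","hairbrush"):
        for r in imaging.search_frame(t,f)[:6]:
            q=np.array(r["rect"])*[640,480,640,480]; c=[(q[0]+q[2])/2,(q[1]+q[3])/2]
            p=f["image"][int(c[1]),int(c[0])]
            print(n,t,round(r["score"],2),q.round(),onz(f,c,.03)[0].round(3),p)
E
```

```text
{'time': 0.0, 'joint_pos': array([ 7.12751263e+01,  2.42869377e+01,  9.34332672e+01,  4.09718579e-04,
        6.23719609e+01, -1.08860553e+00]), 'joint_velocities': array([-0.02355338,  0.07957784, -0.03809473, -0.07132461,  0.01171317,
        0.04584607]), 'joint_torque': array([-2.34161736e-03, -5.57365644e+01, -2.81753433e+01, -1.62923557e-04,
        7.34049099e-03,  3.55488567e-05]), 'tcp_pos': array([0.18915016, 0.59509706, 0.2305058 ]), 'eef_rot': array([-1.79907858e+02, -2.11365054e-03,  1.62363540e+02]), 'force': array([ 0.62406135, -0.03166947, -0.12476579]), 'wrist_torque': array([-0.03115717, -0.01882498,  0.01409623]), 'finger_force': 0.0, 'finger_gap': 0.08549440952037941}
top blue_top 0.87 [420. 247. 441. 270.] [ 0.552 -0.254  0.03 ] [ 88  49 111]
top blue_top 0.8 [431. 308. 452. 330.] [ 0.428 -0.275  0.03 ] [ 38  73 143]
top yellow_top 0.96 [331. 271. 356. 292.] [ 0.501 -0.074  0.03 ] [166 135  38]
top yellow_top 0.82 [354. 322. 380. 349.] [ 0.393 -0.124  0.03 ] [176  98 119]
top red_top 0.83 [191. 270. 215. 290.] [0.497 0.213 0.03 ] [144  40  36]
top red_top 0.23 [2
[... 944 characters left out ...]
  0.03 ] [ 78  33 103]
scene yellow_top 0.7 [265. 183. 281. 199.] [ 0.398 -0.116  0.03 ] [138  70  88]
scene yellow_top 0.62 [286. 210. 307. 231.] [ 0.503 -0.063  0.03 ] [154 123   0]
scene red_top 0.59 [425. 208. 447. 224.] [0.496 0.221 0.03 ] [135   8   4]
scene green_top 0.85 [367. 209. 390. 231.] [0.506 0.102 0.03 ] [14 89 35]
scene blue_puck 0.92 [182. 189. 218. 221.] [ 0.444 -0.269  0.03 ] [ 7 39 85]
scene blue_puck 0.84 [184. 228. 222. 262.] [ 0.572 -0.244  0.03 ] [51 27 64]
scene bowl 0.91 [410. 262. 495. 331.] [0.723 0.211 0.03 ] [20 26 82]
scene bowl 0.68 [368. 211. 391. 232.] [0.511 0.103 0.03 ] [13 81 33]
scene coin_cup 0.72 [290. 247. 329. 308.] [ 0.668 -0.038  0.03 ] [75 73 75]
```

```bash
python3 - <<'E'
from h import *
f=imaging.grab_frame("top"); g=imaging.grab_frame("scene")
for n,ft,gs in(("blue",(442,319),(198,201)),("yellow",(343,281),(296,220)),("red",(203,280),(436,216)),("green",(254,279),(378,220))):
    for F,c in((f,ft),(g,gs)):
        hsv=cv2.cvtColor(F["image"],cv2.COLOR_RGB2HSV).astype(int)
        h0=hsv[c[1],c[0],0]; dh=abs(hsv[...,0]-h0); dh=np.minimum(dh,180-dh)
        m=((dh<10)&(hsv[...,1]>110)&(hsv[...,2]>hsv[c[1],c[0],2]*.75)).astype(np.uint8)
        k,l,s,ce=cv2.connectedComponentsWithStats(m); i=l[c[1],c[0]]
        print(n,s[i],ce[i].round(1),onz(F,ce[i],.045)[0].round(4))
cv2.imwrite("pics/crop.png",cv2.resize(f["image"][100:370,160:480,::-1],None,fx=2.2,fy=2.2,interpolation=2))
E
```

```text
blue [432 308  22  22 360] [442.2 318.4] [ 0.4294 -0.2719  0.045 ]
blue [189 190  20  15 228] [199.  196.8] [ 0.4348 -0.2697  0.045 ]
yellow [331 270  22  21 360] [341.4 280.1] [ 0.5025 -0.0691  0.045 ]
yellow [283 209  22  14 243] [293.8 215.5] [ 0.5057 -0.068   0.045 ]
red [190 269  20  21 330] [199.7 278.7] [0.4989 0.2166 0.045 ]
red [426 206  20  13 218] [435.9 212. ] [0.5021 0.2181 0.045 ]
green [245 266  20  21 321] [254.8 275.8] [0.5074 0.105  0.045 ]
green [372 210  20  14 219] [382.1 216.3] [0.5134 0.1076 0.045 ]
```

View pics/crop.png

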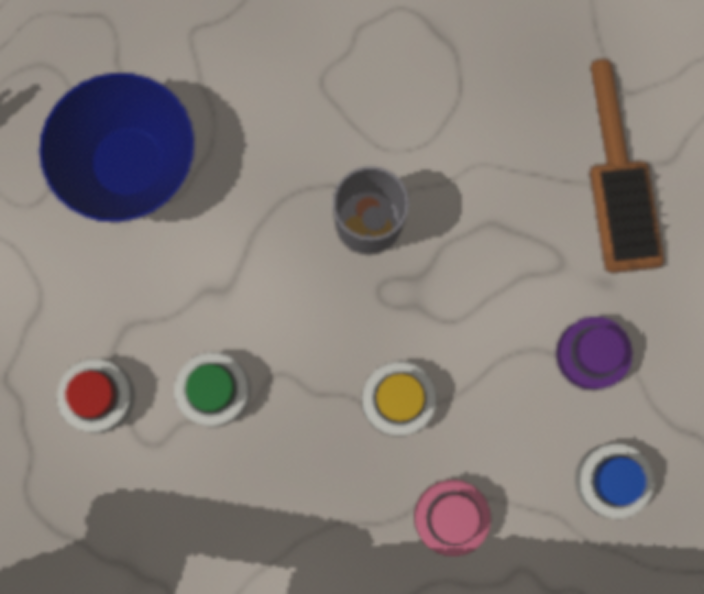

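View pics/scene.png

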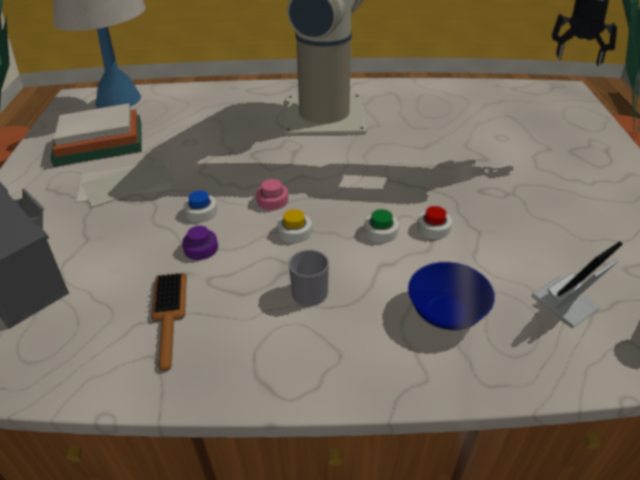

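The crop shows the listed pucks with white bases. In the top picture the blue key is at (442,318), yellow at (341,280), red at (200,279) and green at (255,276). The purple (430,258) and pink (367,335) ones have coloured bases, so they are decoys. Each listed key's colour matches its description in both views. I'll set out for blue, high up and with the gripper shut.

Emit:
servo_tool --rows '[{"dx":-1,"dy":-1},{"dx":-1,"dy":-1},{"dx":-1,"dy":-1},{"dx":-1,"dy":-1}]' --gripper -1 --force 20

```text
$.rows[0]: bad value
```

Emit:
servo_tool --rows '[{"dx":-1,"dy":-1},{"dx":-1,"dy":-1},{"dx":-1,"dy":-1},{"dx":-1,"dy":-1}]'

```text
$.rows[0]: bad value
```

Emit:
servo_tool --rows '[{"dx":-1,"dy":-1},{"dx":-1,"dy":-1},{"dx":-1,"dy":-1},{"dx":-1,"dy":-1}]'

```text
$.rows[0]: bad value
```

Emit:
servo_tool --rows '[{"dx":-0.5,"dy":-1},{"dx":-0.5,"dy":-1},{"dx":-0.5,"dy":-1},{"dx":-0.5,"dy":-1}]'

```text
$.rows[0]: bad value
```

The rows were refused. They probably need all four numbers.

Emit:
servo_tool --rows '[{"dx":-1,"dy":-1,"dz":0,"yaw":0},{"dx":-1,"dy":-1,"dz":0,"yaw":0},{"dx":-1,"dy":-1,"dz":0,"yaw":0},{"dx":-1,"dy":-1,"dz":0,"yaw":0}]' --gripper -1 --force 20

```text
time: 1.33
tcp_pos: [0.2552, 0.4659, 0.2309]
eef_rot: [-179.8, 0.0, 162.3]
force: [0.3, 0.2, 0.7]
finger_gap: 0.0392
finger_force: 0.0
```

Emit:
servo_tool --rows '[{"dx":-1,"dy":-1,"dz":0,"yaw":0},{"dx":-1,"dy":-1,"dz":0,"yaw":0},{"dx":-1,"dy":-1,"dz":0,"yaw":0},{"dx":-1,"dy":-1,"dz":0,"yaw":0}]'

```text
time: 1.67
tcp_pos: [0.3201, 0.3407, 0.2313]
eef_rot: [-179.9, 0.0, 162.3]
force: [0.3, 0.9, -0.2]
finger_gap: 0.0005
finger_force: 0.0
```

Emit:
servo_tool --rows '[{"dx":-1,"dy":-1,"dz":0,"yaw":0},{"dx":-1,"dy":-1,"dz":0,"yaw":0},{"dx":-1,"dy":-1,"dz":0,"yaw":0},{"dx":-1,"dy":-1,"dz":0,"yaw":0}]'

```text
time: 2.0
tcp_pos: [0.3856, 0.2155, 0.2315]
eef_rot: [-180.0, 0.1, 162.3]
force: [0.8, 1.4, -0.7]
finger_gap: -0.0004
finger_force: 0.0
```

Emit:
servo_tool --rows '[{"dx":-0.5,"dy":-1,"dz":0,"yaw":0},{"dx":-0.5,"dy":-1,"dz":0,"yaw":0},{"dx":-0.5,"dy":-1,"dz":0,"yaw":0},{"dx":-0.5,"dy":-1,"dz":0,"yaw":0}]'

```text
time: 2.33
tcp_pos: [0.402, 0.1046, 0.2315]
eef_rot: [-179.9, 0.0, 162.1]
force: [-0.1, 0.5, -0.9]
finger_gap: 0.0002
finger_force: 0.0
```

Emit:
servo_tool --rows '[{"dx":-0.3,"dy":-1,"dz":0,"yaw":0},{"dx":-0.3,"dy":-1,"dz":0,"yaw":0},{"dx":-0.3,"dy":-1,"dz":0,"yaw":0},{"dx":-0.3,"dy":-1,"dz":0,"yaw":0}]'

```text
time: 2.67
tcp_pos: [0.4, 0.0016, 0.2315]
eef_rot: [-180.0, 0.0, 162.2]
force: [-0.0, 0.4, 0.4]
finger_gap: -0.0003
finger_force: 0.0
```

Emit:
servo_tool --rows '[{"dx":-0.37,"dy":-0.84,"dz":0,"yaw":0},{"dx":-0.37,"dy":-0.84,"dz":0,"yaw":0},{"dx":-0.37,"dy":-0.84,"dz":0,"yaw":0}]'

```text
time: 2.92
tcp_pos: [0.4112, -0.0903, 0.2319]
eef_rot: [-180.0, 0.1, 162.3]
force: [0.5, -0.3, 1.2]
finger_gap: -0.0002
finger_force: 0.0
```

Emit:
servo_tool --rows '[{"dx":-0.37,"dy":-0.84,"dz":0,"yaw":0},{"dx":-0.37,"dy":-0.84,"dz":0,"yaw":0},{"dx":-0.37,"dy":-0.84,"dz":0,"yaw":0}]'

```text
time: 3.17
tcp_pos: [0.4213, -0.1822, 0.2319]
eef_rot: [-179.9, 0.2, 162.3]
force: [0.3, -0.2, 0.1]
finger_gap: 0.0001
finger_force: 0.0
```

Emit:
servo_tool --rows '[{"dx":-0.37,"dy":-0.84,"dz":0.5,"yaw":0},{"dx":-0.37,"dy":-0.84,"dz":0.8,"yaw":0},{"dx":-0.37,"dy":-0.84,"dz":0.8,"yaw":0},{"dx":-0.37,"dy":-0.84,"dz":0.8,"yaw":0},{"dx":-0.37,"dy":-0.84,"dz":0.8,"yaw":0},{"dx":-0.37,"dy":-0.84,"dz":0.8,"yaw":0}]'

```text
time: 3.67
tcp_pos: [0.4297, -0.2687, 0.1514]
eef_rot: [180.0, -0.0, 162.4]
force: [-0.4, -0.3, 0.5]
finger_gap: 0.0001
finger_force: 0.0
```

```bash
cat > look.py <<'E'
from h import *
import sys
n=sys.argv[1]; hue={"blue":108,"yellow":23,"red":0}[n]
s=bot.state(); f=imaging.grab_frame("wrist"); save(f,f"pics/w_{n}.png")
hsv=cv2.cvtColor(f["image"],cv2.COLOR_RGB2HSV).astype(int)
d=abs(hsv[...,0]-hue); d=np.minimum(d,180-d)
m=((d<9)&(hsv[...,1]>110)&(hsv[...,2]>70)).astype(np.uint8)
k,l,st,ce=cv2.connectedComponentsWithStats(m)
i=1+st[1:,4].argmax(); print(st[i],onz(f,ce[i],.045,s)[0].round(4),s["tcp_pos"].round(4),s["time"])
print([ (round(r["score"],2),(np.array(r["rect"])*[640,480,640,480]).round()) for r in imaging.search_frame(n+"_top",f)])
E
python3 look.py blue
```

```text
[ 281  214   64   64 3198] [ 0.429  -0.2735  0.045 ] [ 0.4297 -0.2687  0.1514] 3.6667
[(0.73, array([369., 351., 396., 365.])), (0.61, array([283., 212., 344., 280.]))]
```

View pics/w_blue.png

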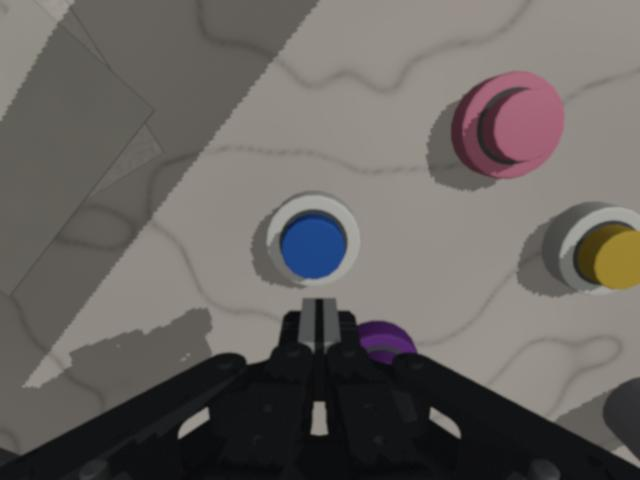

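The picture confirms the blue key on a white base at (313,246), 5 mm from the fingertip line. I'll correct for that and descend to just above it.

Emit:
servo_tool --rows '[{"dx":-0.01,"dy":-0.05,"dz":0.4,"yaw":0},{"dx":-0.01,"dy":-0.05,"dz":0.7,"yaw":0},{"dx":-0.01,"dy":-0.05,"dz":0.9,"yaw":0},{"dx":-0.01,"dy":-0.05,"dz":1.0,"yaw":0},{"dx":-0.01,"dy":-0.05,"dz":1.0,"yaw":0},{"dx":-0.01,"dy":-0.05,"dz":1.0,"yaw":0}]'

```text
time: 4.27
tcp_pos: [0.4296, -0.2747, 0.0524]
eef_rot: [-180.0, 0.1, 162.4]
force: [1.0, -0.0, -0.1]
finger_gap: -0.0001
finger_force: 0.0
```

Emit:
servo_tool --rows '[{"dx":0,"dy":0,"dz":0.02,"yaw":0},{"dx":0,"dy":0,"dz":0.04,"yaw":0},{"dx":0,"dy":0,"dz":0.06,"yaw":0},{"dx":0,"dy":0,"dz":0.08,"yaw":0},{"dx":0,"dy":0,"dz":0.09,"yaw":0},{"dx":0,"dy":0,"dz":0.09,"yaw":0}]'

```text
time: 4.77
tcp_pos: [0.4293, -0.2752, 0.0425]
eef_rot: [-180.0, 0.1, 162.4]
force: [0.8, -0.1, 2.9]
finger_gap: 0.0002
finger_force: 0.8
```

Contact is made and the key is about 2.5 mm down, so I'll press another 6 mm.

Emit:
servo_tool --rows '[{"dx":0,"dy":0,"dz":0.015,"yaw":0},{"dx":0,"dy":0,"dz":0.03,"yaw":0},{"dx":0,"dy":0,"dz":0.045,"yaw":0},{"dx":0,"dy":0,"dz":0.06,"yaw":0},{"dx":0,"dy":0,"dz":0.06,"yaw":0},{"dx":0,"dy":0,"dz":0.06,"yaw":0}]'

```text
time: 5.27
tcp_pos: [0.4284, -0.2746, 0.036]
eef_rot: [180.0, -0.1, 162.4]
force: [-0.1, -0.3, -0.3]
finger_gap: 0.0001
finger_force: 0.2
```

Emit:
servo_tool --rows '[{"dx":0,"dy":0,"dz":-0.1,"yaw":0},{"dx":0,"dy":0,"dz":-0.4,"yaw":0},{"dx":0,"dy":0,"dz":-0.7,"yaw":0},{"dx":0,"dy":0,"dz":-1,"yaw":0},{"dx":0,"dy":0,"dz":-1,"yaw":0},{"dx":0,"dy":0,"dz":-1,"yaw":0}]'

```text
time: 5.77
tcp_pos: [0.4295, -0.2753, 0.1383]
eef_rot: [-179.9, 0.2, 162.4]
force: [-0.8, -0.2, -0.8]
finger_gap: -0.0
finger_force: 0.0
```

```bash
python3 look.py blue
```

```text
[ 290  213   66   64 3254] [ 0.4266 -0.2729  0.045 ] [ 0.4295 -0.2753  0.1383] 5.7667
[(0.71, array([291., 212., 355., 280.])), (0.4, array([376., 355., 394., 364.]))]
```

The blob's size fits about 9 mm of key travel, so blue is down. Next is yellow.

Emit:
servo_tool --rows '[{"dx":-0.03,"dy":0.73,"dz":0,"yaw":0},{"dx":-0.03,"dy":0.73,"dz":0,"yaw":0},{"dx":-0.03,"dy":0.73,"dz":0,"yaw":0}]'

```text
time: 6.12
tcp_pos: [0.4533, -0.2022, 0.1347]
eef_rot: [179.9, -0.2, 162.5]
force: [1.2, -0.1, -0.4]
finger_gap: -0.0001
finger_force: 0.0
```

Emit:
servo_tool --rows '[{"dx":-0.03,"dy":0.73,"dz":0,"yaw":0},{"dx":-0.03,"dy":0.73,"dz":0,"yaw":0},{"dx":-0.03,"dy":0.73,"dz":0,"yaw":0}]'

```text
time: 6.37
tcp_pos: [0.4788, -0.1339, 0.1349]
eef_rot: [180.0, -0.2, 162.5]
force: [0.1, 0.1, 0.4]
finger_gap: 0.0001
finger_force: 0.0
```

Emit:
servo_tool --rows '[{"dx":-0.03,"dy":0.73,"dz":0,"yaw":0},{"dx":-0.03,"dy":0.73,"dz":0,"yaw":0},{"dx":-0.03,"dy":0.73,"dz":0,"yaw":0},{"dx":-0.03,"dy":0.73,"dz":0,"yaw":0},{"dx":-0.03,"dy":0.73,"dz":0,"yaw":0}]'

```text
time: 6.78
tcp_pos: [0.5028, -0.0691, 0.1353]
eef_rot: [-180.0, -0.1, 162.4]
force: [0.1, 0.5, 0.2]
finger_gap: -0.0
finger_force: 0.0
```

```bash
python3 look.py yellow
```

```text
[ 284  217   69   69 3659] [ 0.5018 -0.0702  0.045 ] [ 0.5028 -0.0691  0.1353] 6.7833
[(0.82, array([140.,  68., 225., 149.])), (0.6, array([286., 216., 353., 288.])), (0.4, array([543., 143., 631., 216.]))]
```

View pics/w_yellow.png

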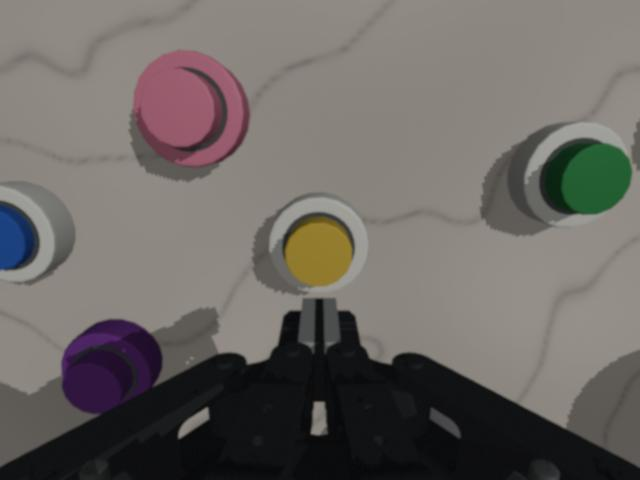

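Yellow, on its white base at (319,251), lies directly below. Blue at the left edge is visibly sunk. I'll descend and tap.

Emit:
servo_tool --rows '[{"dx":0,"dy":0,"dz":0.35,"yaw":0},{"dx":0,"dy":0,"dz":0.65,"yaw":0},{"dx":0,"dy":0,"dz":0.8,"yaw":0},{"dx":0,"dy":0,"dz":0.84,"yaw":0},{"dx":0,"dy":0,"dz":0.84,"yaw":0},{"dx":0,"dy":0,"dz":0.84,"yaw":0}]'

```text
time: 7.38
tcp_pos: [0.504, -0.0696, 0.0528]
eef_rot: [180.0, 0.0, 162.3]
force: [-0.5, 0.9, 0.1]
finger_gap: -0.0002
finger_force: 0.0
```

Emit:
servo_tool --rows '[{"dx":0,"dy":0,"dz":0.02,"yaw":0},{"dx":0,"dy":0,"dz":0.04,"yaw":0},{"dx":0,"dy":0,"dz":0.06,"yaw":0},{"dx":0,"dy":0,"dz":0.08,"yaw":0},{"dx":0,"dy":0,"dz":0.08,"yaw":0},{"dx":0,"dy":0,"dz":0.08,"yaw":0}]'

```text
time: 7.88
tcp_pos: [0.5039, -0.0688, 0.0444]
eef_rot: [180.0, 0.0, 162.4]
force: [-0.1, -0.3, 1.3]
finger_gap: -0.0
finger_force: 0.2
```

Emit:
servo_tool --rows '[{"dx":0,"dy":0,"dz":0.02,"yaw":0},{"dx":0,"dy":0,"dz":0.035,"yaw":0},{"dx":0,"dy":0,"dz":0.05,"yaw":0},{"dx":0,"dy":0,"dz":0.065,"yaw":0},{"dx":0,"dy":0,"dz":0.08,"yaw":0},{"dx":0,"dy":0,"dz":0.08,"yaw":0},{"dx":0,"dy":0,"dz":0.08,"yaw":0}]'

```text
time: 8.47
tcp_pos: [0.5035, -0.0688, 0.036]
eef_rot: [-180.0, -0.0, 162.4]
force: [0.4, -0.4, -0.0]
finger_gap: 0.0001
finger_force: 0.0
```

Emit:
servo_tool --rows '[{"dx":0,"dy":0,"dz":-0.1,"yaw":0},{"dx":0,"dy":0,"dz":-0.4,"yaw":0},{"dx":0,"dy":0,"dz":-0.7,"yaw":0},{"dx":0,"dy":0,"dz":-1,"yaw":0},{"dx":0,"dy":0,"dz":-1,"yaw":0},{"dx":0,"dy":0,"dz":-1,"yaw":0}]'

```text
time: 8.97
tcp_pos: [0.5049, -0.0691, 0.1385]
eef_rot: [180.0, 0.2, 162.4]
force: [-0.1, -0.5, -0.5]
finger_gap: 0.0
finger_force: 0.0
```

```bash
python3 look.py yellow
```

```text
[ 285  211   65   64 3287] [ 0.4998 -0.0695  0.045 ] [ 0.5049 -0.0691  0.1385] 8.9667
[(0.89, array([138.,  62., 221., 146.])), (0.87, array([287., 211., 350., 276.]))]
```

Yellow is down (area 3659 to 3287, the same as blue). Next is red, passing high over green.

Emit:
servo_tool --rows '[{"dx":0.3,"dy":0.9,"dz":0,"yaw":0},{"dx":0.3,"dy":0.9,"dz":0,"yaw":0},{"dx":0.3,"dy":0.9,"dz":0,"yaw":0}]'

```text
time: 9.32
tcp_pos: [0.501, 0.0291, 0.1349]
eef_rot: [-180.0, -0.2, 162.4]
force: [-0.8, 0.3, -0.2]
finger_gap: 0.0002
finger_force: 0.0
```

Emit:
servo_tool --rows '[{"dx":0.3,"dy":0.9,"dz":0,"yaw":0},{"dx":0.3,"dy":0.9,"dz":0,"yaw":0},{"dx":0.3,"dy":0.9,"dz":0,"yaw":0}]'

```text
time: 9.57
tcp_pos: [0.5002, 0.1246, 0.1351]
eef_rot: [-180.0, -0.1, 162.5]
force: [0.2, -0.1, 0.7]
finger_gap: -0.0001
finger_force: 0.0
```

Emit:
servo_tool --rows '[{"dx":0.3,"dy":0.9,"dz":0,"yaw":0},{"dx":0.3,"dy":0.9,"dz":0,"yaw":0},{"dx":0.3,"dy":0.9,"dz":0,"yaw":0},{"dx":0.3,"dy":0.9,"dz":0,"yaw":0},{"dx":0.3,"dy":0.9,"dz":0,"yaw":0}]'

```text
time: 9.98
tcp_pos: [0.4988, 0.2155, 0.1351]
eef_rot: [-179.9, -0.1, 162.5]
force: [-0.1, -0.1, 1.0]
finger_gap: -0.0002
finger_force: 0.0
```

```bash
python3 look.py red
```

```text
[ 288  217   68   69 3589] [0.4989 0.2164 0.045 ] [0.4988 0.2155 0.1351] 9.9833
[(0.65, array([287., 213., 354., 288.]))]
```

View pics/w_red.png

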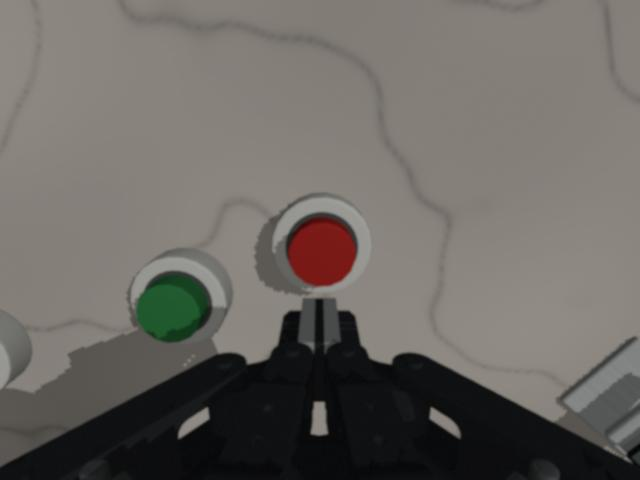

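Red at (322,252) is within 1 mm of the fingertip line. Green at (173,307) stands clear.

Emit:
servo_tool --rows '[{"dx":0,"dy":0,"dz":0.35,"yaw":0},{"dx":0,"dy":0,"dz":0.65,"yaw":0},{"dx":0,"dy":0,"dz":0.8,"yaw":0},{"dx":0,"dy":0,"dz":0.84,"yaw":0},{"dx":0,"dy":0,"dz":0.84,"yaw":0},{"dx":0,"dy":0,"dz":0.84,"yaw":0}]'

```text
time: 10.58
tcp_pos: [0.5003, 0.2149, 0.0528]
eef_rot: [180.0, 0.0, 162.3]
force: [0.3, 0.5, 0.1]
finger_gap: 0.0002
finger_force: 0.0
```

Emit:
servo_tool --rows '[{"dx":0,"dy":0,"dz":0.02,"yaw":0},{"dx":0,"dy":0,"dz":0.04,"yaw":0},{"dx":0,"dy":0,"dz":0.06,"yaw":0},{"dx":0,"dy":0,"dz":0.08,"yaw":0},{"dx":0,"dy":0,"dz":0.08,"yaw":0},{"dx":0,"dy":0,"dz":0.08,"yaw":0}]'

```text
time: 11.08
tcp_pos: [0.4999, 0.2158, 0.0445]
eef_rot: [180.0, 0.0, 162.4]
force: [0.2, -1.2, -0.3]
finger_gap: -0.0002
finger_force: 0.3
```

Emit:
servo_tool --rows '[{"dx":0,"dy":0,"dz":0.02,"yaw":0},{"dx":0,"dy":0,"dz":0.035,"yaw":0},{"dx":0,"dy":0,"dz":0.05,"yaw":0},{"dx":0,"dy":0,"dz":0.065,"yaw":0},{"dx":0,"dy":0,"dz":0.08,"yaw":0},{"dx":0,"dy":0,"dz":0.08,"yaw":0},{"dx":0,"dy":0,"dz":0.08,"yaw":0}]'

```text
time: 11.67
tcp_pos: [0.4995, 0.2156, 0.036]
eef_rot: [-180.0, -0.0, 162.4]
force: [-0.5, 0.2, -0.6]
finger_gap: 0.0003
finger_force: 0.0
```

Emit:
servo_tool --rows '[{"dx":0,"dy":0,"dz":-0.1,"yaw":0},{"dx":0,"dy":0,"dz":-0.4,"yaw":0},{"dx":0,"dy":0,"dz":-0.7,"yaw":0},{"dx":0,"dy":0,"dz":-1,"yaw":0},{"dx":0,"dy":0,"dz":-1,"yaw":0},{"dx":0,"dy":0,"dz":-1,"yaw":0}]'

```text
time: 12.17
tcp_pos: [0.501, 0.2161, 0.1387]
eef_rot: [179.8, 0.2, 162.4]
force: [0.1, -0.3, 0.2]
finger_gap: 0.0001
finger_force: 0.0
```

```bash
python3 look.py red
```

```text
[ 287  212   65   64 3238] [0.4967 0.217  0.045 ] [0.501  0.2161 0.1387] 12.1667
[(0.74, array([286., 211., 351., 276.]))]
```

Red's area dropped from 3589 to 3238, so all three keys are down and the arm is clear.

```bash
python3 -c "
from workcell import sign_off
print(sign_off())"
```

```text
the job is handed in; nothing more can be done
None
```

I tapped blue, yellow and red down in that order, each about 9 mm by fingertip height and camera. Green and the bystanders were left alone, and the job was handed in at about 12 s; the sign-off gave no verdict.

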